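Point out the open reagent bottle and its lost cap

TASK

One reagent bottle in the grey tray has lost its screw cap: report it to the sensor bar. With the fingers pointing down, point at the mouth of the open bottle from about 3 cm above it and keep still there for a good two seconds, then point in the same way at the loose cap lying on the bench for two seconds, and then push the larger of the console's two round keys fully down, let it come up and draw clear. Do not touch or move the bottles or the cap, and do not press the small key.

Things in the scene. Friction and masses are not known exactly. Their poses are not given: they have to be found in the camera images.
- open_bottle_top (a point): The open bottle: a white round plastic reagent bottle, 48 mm across, 68 mm tall, with a bare narrow neck 25 mm across and no cap. The point is the centre of its mouth's rim, 68 mm above the bottle's foot; its z axis points up. It stands loose (about 90 g) in one of the four compartments of the tray, whose floor is 4 mm above the bench; which one varies.
- bottle_a_top (a point): Another reagent bottle of the same size, but capped: a black screw cap 34 mm across and 18 mm high tops it, 72 mm above the bottle's foot. The point is the centre of the cap's top. Loose, about 90 g; not to be touched.
- bottle_b_top (a point): Another reagent bottle of the same size, but capped: a black screw cap 34 mm across and 18 mm high tops it, 72 mm above the bottle's foot. The point is the centre of the cap's top. Loose, about 90 g; not to be touched.
- bottle_c_top (a point): Another reagent bottle of the same size, but capped: a black screw cap 34 mm across and 18 mm high tops it, 72 mm above the bottle's foot. The point is the centre of the cap's top. Loose, about 90 g; not to be touched.
- lost_cap_top (a point): The lost cap: a black disc 34 mm across and 18 mm high lying flat on the bench between the tray and the console. The point is the centre of its top face; z up. Loose, about 12 g; not to be touched.
- tray: Fixed dark grey plastic tray, 200 x 200 mm, 22 mm high, walls 4 mm, divided two by two; one bottle in each compartment, about 96 mm apart centre to centre. Origin: centre of its underside, on the bench; x and y axes along its sides.
- console: Fixed low white console, 110 mm (its x) x 140 mm (its y), 22 mm high, with two round white push keys on top, each in a black housing. Origin: centre of its underside, on the bench. The large key is 32 mm along its +y from the centre, the small key 40 mm along -y.
- report_key_top (a point): Centre of the top face of the large round key, 44 mm across, 40 mm above the bench, standing 6 mm proud of its black housing (60 mm across). It is pressed straight down until about flush with the housing.
- report_key (a joint): Travel of the large key in m: 0 up, 0.006 fully down. A spring key: fully down takes about 5 N, and it comes back up by itself when let go. It counts as pressed beyond 0.0045.
- start_key_top (a point): Centre of the top face of the small round key, 22 mm across, not to be pressed.
- start_key (a joint): Travel of the small key in m: 0 up, 0.006 fully down; not to be pressed.
Things that resemble listed ones, but are neither listed nor needed, are in the scene too. Several things have the shape of the console; the one meant has the colours described above.

How it is judged:
By the outcome, as a careful person would: the job done as asked, in the order asked, and still so for the second after the job is handed in, with the robot touching nothing.
It also fails if it takes over 53 s, if anything falls off the work surface, if the arm or the gripper's body presses on something with over 40 N, if the wrist force passes 120 N, or if a joint passes its speed limit or range.

ROBOT

A 7-joint arm with a two-finger parallel gripper is mounted at the origin on the work surface. World frame = base frame: x ahead of the robot, y to its left, z up, the work surface at z = 0. Lengths are in mm, angles in rad, forces in N, time in s.
With the tool pointing down it reaches from about 400 to 875 mm from the base axis. Payload 4.4 kg.
Tool frame: the origin (TCP) lies on the centre line of the jaws, within the pads' length; the fingertips stand 25 mm ahead of it and the grasp point (between the pads) lies 6 mm ahead of it; x points along the fingers, y is the direction in which the jaws open and shut, and the axes are right-handed (so a half turn about x gives the same grasp; the last joint's range is limited). The gripper opens to 85 mm and grips with 20 to 120 N. Pads are 22 mm wide; open, the fingers measure 114 mm over their backs; the gripper's body (76 mm by 85 mm) begins 54 mm behind the grasp point. The pads swing forward as they close: fully open they stand 13 mm farther back than shut.
Start: joints at [1.179, 0.628, 0.038, 1.517, -0.027, 0.996, -0.02], TCP at [208.07, -615.812, 256.313] pointing down, gripper open.
Joint ranges: [-3.06, 3.06], [-0.37, 2.12], [-1.25, 1.32], [0.18, 2.47], [-1.1, 4.24], [0.23, 1.98], [-2.94, 2.94]. Speed limits (rad/s): [2.57, 2.57, 3.14, 3.14, 3.14, 3.14, 3.14].

INTERFACE

Orientations are given as [roll, pitch, yaw] about the fixed x, y, z axes, in that order (R = Rz(yaw) Ry(pitch) Rx(roll)).
In Python, from cell import * gives the robot as it stands. The module is installed in compiled form; this text tells all that it offers.
- The arm moves only by the tool jog_arm, never from a script. Its argument "series" is a list of rows, each a list of 3 entries, a list of its own where there are three numbers: the turn, a rotation vector about the tool's x, y, z in degrees, then the shift along the tool's x, y, z in mm, then the gripper's target within -1 to 1 (shut at 1, half-way at 0, fully open at -1). In form: [[[rx, ry, rz], [dx, dy, dz], hand], ...]. A call has 1 to 8 rows; each row shifts and turns the commanded pose from where the row before left it, along the tool's axes as they then stand; what a row does not reach is not made up. A row lasts 1/8 s, in which the tool goes at most 62.5 mm and 10.7 degrees, less where a joint would pass 70% of its speed; a pose out of reach is approached as far as the arm can. A call is refused whole if a number of a shift passes 62.5 or a number of a turn 10.7, either way. A call with a gripper value outside its range is refused whole. The fingers move at their own pace and stop on an object; the grip force is fixed at half the most. Time passes only in rows, so rows that do not move let the fingers close. It gives the time, the measured TCP pose, the force and the opening at its end, in the units of the state.
- read_state(): the state, without advancing time (a new reading comes with each control period).
- get_image(name): name is "scene" or "top" or "wrist"; returns a dict with "img" (400x640x3 uint8, red, green, blue), "range_z" (400x640 float32, mm along the optical axis (not along the pixel's ray), 0 where there is no reading), "fovy" (degrees; the focal length in pixels is half the picture's height over the tangent of half this angle, whatever the lens; pixels are square), "cx", "cy" (the principal point, pixels), "cam_to_world" (4x4, takes a point from camera to world coordinates). Camera axes: x right, y up, looking along -z (the intrinsics and any distortion apply to the point x, -y, -z); pixel columns grow to the right and rows downward; lengths in mm; the calibration is good to about 2 mm. A picture is of the moment at which its call begins.
- finish_job(): hands the job in, once; it reports no verdict.
The state is a dict: "clock": time; "qpos": joint angles; "qd": joint speeds; "tau": joint torques, N m; "eef_pos": TCP position; "tool_rot": TCP orientation; "force": force on the tool from outside, world axes, zero at the start; "torque": the same for the moment, N m; "width": finger opening in mm.
Only numpy, scipy, OpenCV 4.12 (cv2) and the standard library are available. Lean on these libraries where they do the work, as an engineer would, in place of code of your own. Each camera call takes 0.05 s, during which the arm holds its last target. There are 200 camera calls.

## Working session

There is one attempt and no reset: what is moved stays moved. The work goes in short steps, Python scripts to look and compute and a tool call to move; the robot and the scene stay as the last step left them, time stands still between calls to the robot, and variables do not carry over. Pictures are saved under pics/ and viewed, about 8 in all and at most 12, crops included, and the job is handed in when it is done.

Besides the shell and the picture viewer there is one more tool, called after "Emit:" in YAML: its name, and indented under it one key for each argument. jog_arm: Moves the arm, as the interface text tells. Its arguments: {"type":"object","properties":{"series":{"type":"array"}},"required":["series"]}

```bash
mkdir -p pics; cat > h.py <<'E'
from cell import *
import numpy as np, cv2
def grab(n):
    d=get_image(n); return d
def K(d):
    f=200/np.tan(np.radians(d["fovy"])/2); return f
def ray(d,u,v,z):
    f=K(d); T=np.array(d["cam_to_world"]); r=T[:3,:3]@np.array([(u-d["cx"])/f,-(v-d["cy"])/f,-1]); o=T[:3,3]
    return o+r*(z-o[2])/r[2]
def pt(d,u,v):
    f=K(d); T=np.array(d["cam_to_world"]); r=d["range_z"][int(v),int(u)]
    return T[:3,:3]@(np.array([(u-d["cx"])/f,-(v-d["cy"])/f,-1])*r)+T[:3,3]
def save(d,n,crop=None,s=1):
    im=d["img"][:,:,::-1]
    if crop: im=im[crop[1]:crop[3],crop[0]:crop[2]]
    cv2.imwrite("pics/"+n,cv2.resize(im,None,fx=s,fy=s,interpolation=cv2.INTER_CUBIC))
E
python3 - <<'E'
from h import *
import pickle
s=read_state(); print({k:np.round(v,3) for k,v in s.items()})
D={n:grab(n) for n in("top","scene")}
pickle.dump(D,open("d.pkl","wb"))
for n,d in D.items():
    save(d,n+".png"); print(n,{k:v for k,v in d.items() if k not in("img","range_z")}, (d["range_z"]>0).mean())
cv2.imwrite("pics/both.png",cv2.resize(np.vstack([D["top"]["img"],D["scene"]["img"]])[:,:,::-1],(480,600)))
E
```

```text
{'clock': np.float64(0.0), 'qpos': array([ 1.179,  0.629,  0.038,  1.518, -0.027,  0.996, -0.02 ]), 'qd': array([ 0.   , -0.   , -0.   ,  0.001,  0.001,  0.   ,  0.002]), 'tau': array([ 0.0000e+00, -5.6341e+01,  1.2260e+00, -1.9345e+01,  1.1000e-02,
        1.0000e-02, -0.0000e+00]), 'eef_pos': array([ 207.898, -615.211,  255.377]), 'tool_rot': array([-1.575,  1.569,  1.892]), 'force': array([ 0.413, -0.009,  0.589]), 'torque': array([-0.016, -0.005, -0.038]), 'width': np.float64(85.628)}
top {'fovy': 48.35240837050942, 'cx': 311.2276498846827, 'cy': 207.5190140163326, 'cam_to_world': array([[-2.97192699e-02,  9.89310412e-01, -1.42764401e-01,
         3.12113573e+02],
       [-9.99557805e-01, -2.95545493e-02,  3.27465935e-03,
        -1.77023524e+01],
       [-9.79682950e-04,  1.42798592e-01,  9.89751283e-01,
         1.11410974e+03],
       [ 0.00000000e+00,  0.00000000e+00,  0.00000000e+00,
         1.00000000e+00]])} 0.99584765625
scene {'fovy': 43.75378172718783, 'cx': 313.4433939068477, 'cy': 195.89257778692956, 'cam_to_world': array([[ 2.68671577e-01, -5.64929766e-01,  7.80173021e-01,
         1.28336859e+03],
       [ 9.63135427e-01,  1.69018250e-01, -2.09291618e-01,
        -2.56532207e+02],
       [-1.36284144e-02,  8.07642984e-01,  5.89514272e-01,
         7.03662331e+02],
       [ 0.00000000e+00,  0.00000000e+00,  0.00000000e+00,
         1.00000000e+00]])} 0.99586328125
```

View pics/top.png

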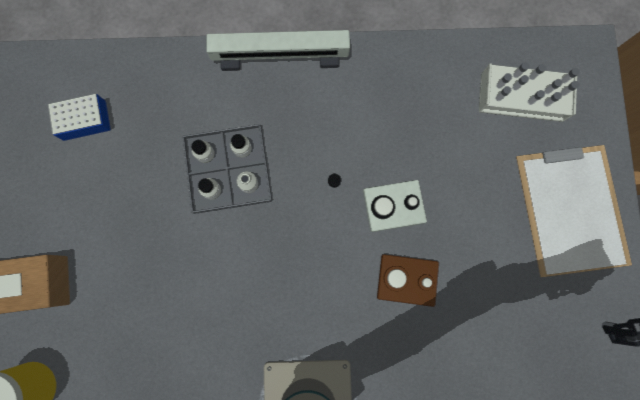

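View pics/scene.png

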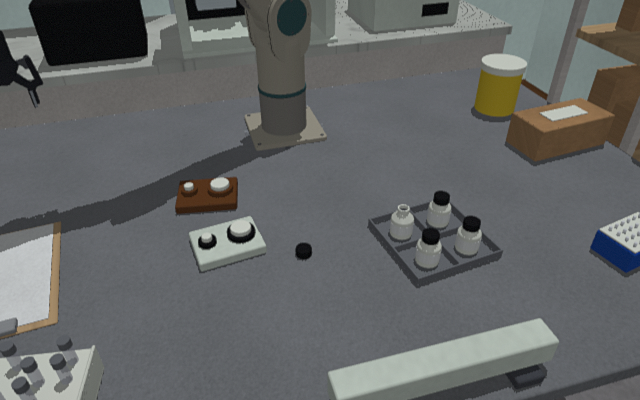

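The top view shows the tray with its open bottle, bare neck and no cap, at about (247,180); the other three, at (203,148), (240,142) and (208,186), have black caps. The loose cap is at (334,180). Two consoles are candidates: white at (395,205) and brown at (408,280). The white one with black housings fits, with its large key at (383,207) and small key at (412,202). The scene view agrees: mouth (403,209), cap (304,251), large key (241,230).

```bash
python3 - <<'E'
from h import *
import pickle
D=pickle.load(open("d.pkl","rb"))
def blob(d,box,mask):
    x0,y0,x1,y1=box; m=mask(d["img"][y0:y1,x0:x1].astype(int).max(2)).astype(np.uint8)
    n,l,st,c=cv2.connectedComponentsWithStats(m,connectivity=8)
    i=1+np.argmax(st[1:,4]); return c[i]+[x0,y0],st[i]
dark=lambda g:g<45
t,s=D["top"],D["scene"]
for n,d,b in(("top",t,(322,168,348,193)),("scene",s,(290,238,318,264))):
    c,st=blob(d,b,dark); print(n,"cap",c,st,"z18",ray(d,*c,18 if n=="top" else 12),"depth",pt(d,*c))
for n,d,u,v,z in(("top",t,246,179,72),("scene",s,403,208,72),("top",t,383,207,40),("scene",s,241,228,40),("top",t,412,202,40),("scene",s,206.5,237,40)):
    print(n,u,v,ray(d,u,v,z).round(1),pt(d,u,v).round(1))
a=cv2.resize(t["img"][130:235,225:435],None,fx=3.8,fy=3.8,interpolation=cv2.INTER_CUBIC)
b=cv2.resize(s["img"][185:275,185:425],None,fx=3.325,fy=3.325,interpolation=cv2.INTER_CUBIC)
w=798;a=cv2.resize(a,(w,int(a.shape[0]*w/a.shape[1])));b=cv2.resize(b,(w,int(b.shape[0]*w/b.shape[1])))
o=np.vstack([a,b]);cv2.imwrite("pics/crop.png",cv2.resize(o,None,fx=598/o.shape[0],fy=598/o.shape[0])[:,:,::-1]);print(a.shape,b.shape)
E
```

```text
top cap [334.02985075 180.03731343] [  6   6  13  13 134] z18 [538.11849612 -80.56071488  18.        ] depth [538.45201734 -80.65347656  16.38244298]
scene cap [303.36697248 250.79357798] [  6   5  16  17 218] z18 [545.7330034  -81.97130496  12.        ] depth [550.14337742 -83.01501663  16.13549677]
top 246 179 [535.8 132.4  72. ] [537.3 133.3  65.2]
scene 403 208 [541.7 134.2  72. ] [531.7 139.5  63.5]
top 383 207 [ 463.1 -196.    40. ] [ 462.3 -195.1   45.6]
scene 241 228 [ 471.1 -196.    40. ] [ 477.  -196.5   44.9]
top 412 202 [ 473.3 -267.4   40. ] [ 472.6 -266.3   44.7]
scene 206.5 237 [ 479.5 -268.2   40. ] [ 484.2 -268.1   43.9]
(399, 798, 3) (299, 798, 3)
```

View pics/crop.png

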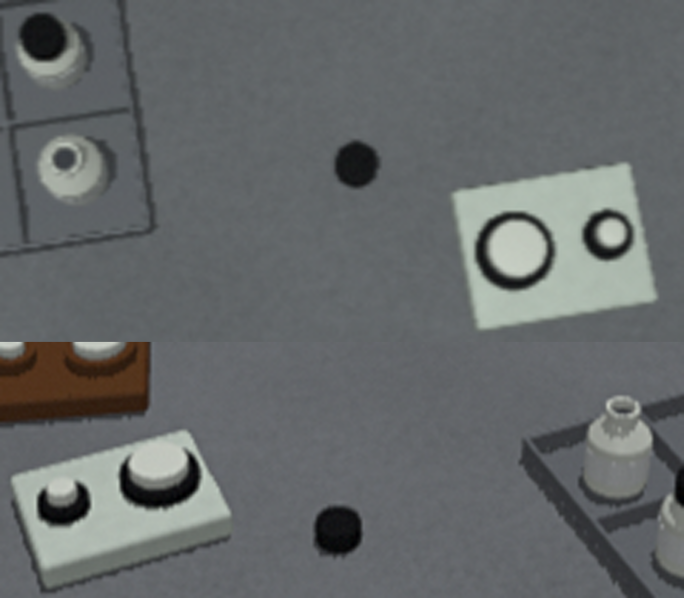

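The crop confirms the bare-necked bottle with its mouth at about (245,178) in the top view, the loose black cap, and the white console with black housings. The two views differ by 5–8 mm in x, so I'll go above the bottle and refine with the wrist camera.

```bash
cat >> h.py <<'E'
from scipy.spatial.transform import Rotation as Ro
def tool(): 
    s=read_state(); return Ro.from_euler("xyz",s["tool_rot"]).as_matrix(), np.array(s["eef_pos"])
def go(x,y,z):
    R,p=tool(); return (R.T@(np.array([x,y,z])-p)).round(1)
E
python3 - <<'E'
from h import *
R,p=tool(); print(R.round(3)); print(go(537,133,230))
E
```

```text
[[-0.001  0.32  -0.947]
 [ 0.002 -0.947 -0.32 ]
 [-1.    -0.002  0.   ]]
[  26.5 -603.5 -551.3]
```

Emit:
jog_arm:
  series:
    - [[0,0,0],[0,-20,-18],1]
    - [[0,0,0],[0,-40,-36],1]
    - [[0,0,0],[0,-40,-36],1]
    - [[0,0,0],[0,-40,-36],1]
    - [[0,0,0],[0,-40,-36],1]
    - [[0,0,0],[0,-40,-36],1]
    - [[0,0,0],[0,-40,-36],1]
    - [[0,0,0],[0,-40,-36],1]

```text
clock: 1.1
eef_pos: [368.3, -243.5, 256.2]
tool_rot: [-2.733, 1.571, 0.734]
force: [1.6, -0.4, -0.2]
width: 0.0
```

Emit:
jog_arm:
  series:
    - [[0,0,0],[0,-40,-36],1]
    - [[0,0,0],[0,-40,-36],1]
    - [[0,0,0],[0,-40,-36],1]
    - [[0,0,0],[0,-40,-36],1]
    - [[0,0,0],[0,-40,-36],1]
    - [[0,0,0],[0,-40,-36],1]
    - [[0,0,0],[0,-20,-20],1]
    - [[0,0,0],[0,0,0],1]

```text
clock: 2.1
eef_pos: [508.6, 79.3, 255.9]
tool_rot: [-1.777, 1.57, 1.695]
force: [-0.6, -0.8, -0.7]
width: -0.3
```

```bash
python3 - <<'E'
from h import *
import pickle
s=read_state(); print({k:np.round(v,3) for k,v in s.items()}); R,p=tool();print(R.round(3),go(537,133,230))
d=grab("wrist"); pickle.dump(d,open("w.pkl","wb")); save(d,"w1.png"); print(d["fovy"],d["cx"],d["cy"],d["cam_to_world"].round(3))
E
```

```text
{'clock': np.float64(2.1), 'qpos': array([-0.162,  0.436, -0.066,  1.89 ,  0.037,  0.816, -1.487]), 'qd': array([ 0.043, -0.019,  0.044,  0.043,  0.015,  0.011,  0.015]), 'tau': array([ -1.339, -42.999,  -0.882, -17.518,  -0.142,  -0.131,  -0.142]), 'eef_pos': array([508.596,  79.341, 255.892]), 'tool_rot': array([-1.777,  1.57 ,  1.695]), 'force': array([-0.586, -0.796, -0.704]), 'torque': array([-0.054,  0.013, -0.017]), 'width': np.float64(-0.274)}
[[-0.     0.324 -0.946]
 [ 0.001 -0.946 -0.324]
 [-1.    -0.001 -0.   ]] [ 25.9 -41.5 -44.3]
67.42468344544417 321.4050500521219 202.02998245385336 [[ 3.25000e-01  9.07000e-01  2.67000e-01  5.77534e+02]
 [-9.46000e-01  3.11000e-01  9.20000e-02  1.02028e+02]
 [ 0.00000e+00 -2.82000e-01  9.59000e-01  3.73507e+02]
 [ 0.00000e+00  0.00000e+00  0.00000e+00  1.00000e+00]]
```

View pics/w1.png

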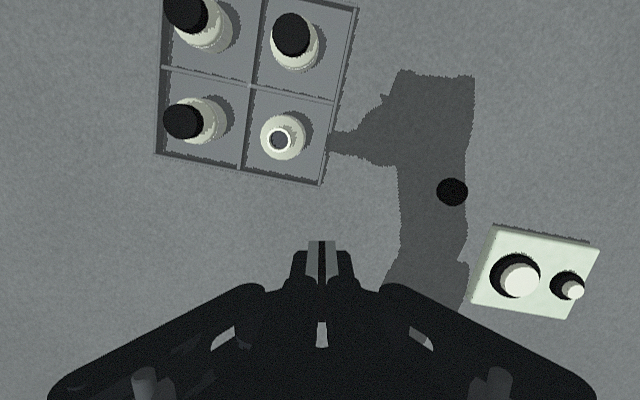

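The wrist view shows the open mouth at (279,139), the loose cap at (452,192), and the large key at (520,280).

```bash
python3 - <<'E'
from h import *
import pickle
d=pickle.load(open("w.pkl","rb"))
for n,u,v,z in(("mouth",279,139,72),("cap",452.5,191,18),("key",520,280,40),("small",573,290,40),("tip",322,247,231)):
    print(n,ray(d,u,v,z).round(1),pt(d,u,v).round(1))
print(pt(d,380,30),pt(d,600,120))
E
```

```text
mouth [541.4 133.9  72. ] [540.5 134.7  64.2]
cap [544. -79.  18.] [544.  -79.1  17.8]
key [ 469.2 -198.9   40. ] [ 470.9 -194.2   45.2]
small [ 478.3 -269.7   40. ] [ 479.9 -263.9   45.2]
tip [515.   80.2 231. ] [520.1  82.  242.6]
[683.56135077  69.34396389  -1.05119198] [ 679.34830297 -216.40149431    0.79012677]
```

Emit:
jog_arm:
  series:
    - [[0,0,0],[0,-10,-12],1]
    - [[0,0,0],[10,-20,-24],1]
    - [[0,0,0],[20,-11,-12],1]
    - [[0,0,0],[30,0,0],1]
    - [[0,0,0],[20,0,0],1]
    - [[0,0,0],[10,0,0],1]
    - [[0,0,0],[6,0,0],1]
    - [[0,0,0],[0,0,0],1]

```text
clock: 3.15
eef_pos: [540.8, 130.8, 160.5]
tool_rot: [3.056, 1.57, 0.239]
force: [0.8, -0.1, 0.1]
width: -0.2
```

```bash
python3 - <<'E'
from h import *
R,p=tool();print(p,R.round(3))
d=grab("wrist"); s=grab("scene")
t=d["img"][60:340,160:480]
T=s["img"][110:270,310:500]
o=np.hstack([cv2.resize(t,(457,400)),cv2.resize(T,(343,289))[:, :].repeat(1,0) if 0 else cv2.copyMakeBorder(cv2.resize(T,(343,289)),0,111,0,0,cv2.BORDER_CONSTANT)])
cv2.imwrite("pics/w2.png",o[:,:,::-1]); import pickle; pickle.dump((d,s),open("w2.pkl","wb"))
E
```

```text
[540.81224651 130.76623479 160.53222173] [[ 0.     0.32  -0.948]
 [ 0.    -0.948 -0.32 ]
 [-1.     0.    -0.   ]]
```

View pics/w2.png

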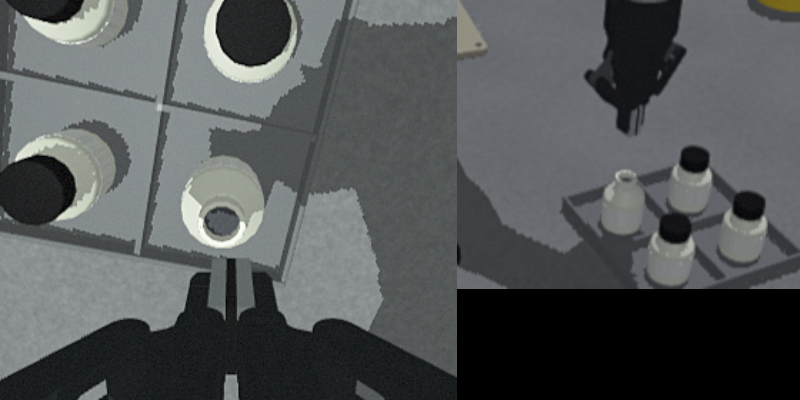

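The mouth is at crop (221,224), wrist pixel (314.8,217), with the shut fingertips just short of it on the view line. The scene view shows the tips above the open bottle.

```bash
python3 - <<'E'
from h import *
import pickle
d,s=pickle.load(open("w2.pkl","rb"))
m=ray(d,314.8,217,72);print(m.round(1),ray(d,321.7,241,135.5).round(1), "scene mouth",ray(s,310+(625-457)*190/343,110+176*190/343,72),"scene tip",ray(s,310+(629-457)*190/343,110+133*190/343,135.5), go(m[0],m[1],127))
E
```

```text
[540.2 134.5  72. ] [550.3 132.8 135.5] scene mouth [540.11498575 135.05981564  72.        ] scene tip [544.14340399 131.70951007 135.5       ] [34.  -3.7 -0.3]
```

Emit:
jog_arm:
  series:
    - [[0,0,0],[10,-4,-0.5],1]
    - [[0,0,0],[15,0,0],1]
    - [[0,0,0],[8,0,0],1]
    - [[0,0,0],[0,0,0],1]
    - [[0,0,0],[0,0,0],1]
    - [[0,0,0],[0,0,0],1]
    - [[0,0,0],[0,0,0],1]
    - [[0,0,0],[0,0,0],1]

```text
clock: 4.25
eef_pos: [539.9, 134.8, 127.5]
tool_rot: [3.054, 1.57, 0.238]
force: [-0.9, -0.2, 0.3]
width: 0.2
```

Emit:
jog_arm:
  series:
    - [[0,0,0],[0,0,0],1]
    - [[0,0,0],[0,0,0],1]
    - [[0,0,0],[0,0,0],1]
    - [[0,0,0],[0,0,0],1]
    - [[0,0,0],[0,0,0],1]
    - [[0,0,0],[0,0,0],1]
    - [[0,0,0],[0,0,0],1]
    - [[0,0,0],[0,0,0],1]

```text
clock: 5.25
eef_pos: [539.8, 134.8, 127.3]
tool_rot: [0.507, 1.571, -2.309]
force: [-0.2, -0.6, -0.8]
width: 0.3
```

Emit:
jog_arm:
  series:
    - [[0,0,0],[0,0,0],1]
    - [[0,0,0],[0,0,0],1]
    - [[0,0,0],[0,0,0],1]
    - [[0,0,0],[0,0,0],1]
    - [[0,0,0],[0,0,0],1]
    - [[0,0,0],[0,0,0],1]
    - [[0,0,0],[0,0,0],1]
    - [[0,0,0],[0,0,0],1]

```text
clock: 6.25
eef_pos: [539.8, 134.8, 127.3]
tool_rot: [2.323, 1.571, -0.492]
force: [0.5, 0.1, -0.1]
width: -0.1
```

```bash
python3 - <<'E'
from h import *
print(tool()[1], go(540.3,134.6,127), go(544,-79.5,180))
E
```

```text
[539.79561087 134.80378647 127.32017177] [ 0.3  0.4 -0.4] [-52.7 204.4  64.6]
```

Emit:
jog_arm:
  series:
    - [[0,0,0],[0,0,0],1]
    - [[0,0,0],[0,0,0],1]
    - [[0,0,0],[0,0,0],1]
    - [[0,0,0],[0,0,0],1]
    - [[0,0,0],[-15,0,0],1]
    - [[0,0,0],[-18,14,5],1]
    - [[0,0,0],[0,30,10],1]
    - [[0,0,0],[0,40,12],1]

```text
clock: 7.25
eef_pos: [541.7, 45.6, 162.2]
tool_rot: [2.891, 1.568, 0.076]
force: [1.1, -0.6, -0.0]
width: -0.0
```

Emit:
jog_arm:
  series:
    - [[0,0,0],[0,40,12],1]
    - [[0,0,0],[0,40,12],1]
    - [[0,0,0],[10,30,10],1]
    - [[0,0,0],[20,10,4],1]
    - [[0,0,0],[15,0,0],1]
    - [[0,0,0],[5,0,0],1]
    - [[0,0,0],[0,0,0],1]
    - [[0,0,0],[0,0,0],1]

```text
clock: 8.25
eef_pos: [544.0, -78.6, 110.9]
tool_rot: [2.891, 1.57, 0.077]
force: [0.3, -0.7, -0.3]
width: -0.1
```

```bash
python3 - <<'E'
from h import *
import pickle
R,p=tool();print(p,R.round(3))
d=grab("wrist"); s=grab("scene"); pickle.dump((d,s),open("w3.pkl","wb"))
for n,q,b in(("w",d,(250,120,400,235)),("s",s,(270,215,340,280))):
    x0,y0,x1,y1=b; g=q["img"][y0:y1,x0:x1].max(2)
    m=(g<45).astype(np.uint8); N,l,st,c=cv2.connectedComponentsWithStats(m)
    for i in range(1,N):
        if st[i,4]>60: print(n,st[i],c[i]+[x0,y0],ray(q,*(c[i]+[x0,y0]),18).round(1),ray(q,*(c[i]+[x0,y0]),12).round(1))
a=cv2.resize(d["img"],(480,300)); b=cv2.resize(s["img"][100:300,180:400],(320,291)); 
cv2.imwrite("pics/w3.png",np.hstack([a,cv2.copyMakeBorder(b,0,9,0,0,0)])[:,:,::-1])
E
```

```text
[543.98345442 -78.58535826 110.90724863] [[ 0.001  0.321 -0.947]
 [ 0.    -0.947 -0.321]
 [-1.     0.    -0.001]]
w [  52   73   45   42 1535] [323.87361564 214.85407166] [545.7 -81.   18. ] [543.8 -81.7  12. ]
s [ 26  28  16  17 220] [303.43636364 250.91363636] [552.5 -83.4  18. ] [546.1 -81.9  12. ]
```

View pics/w3.png

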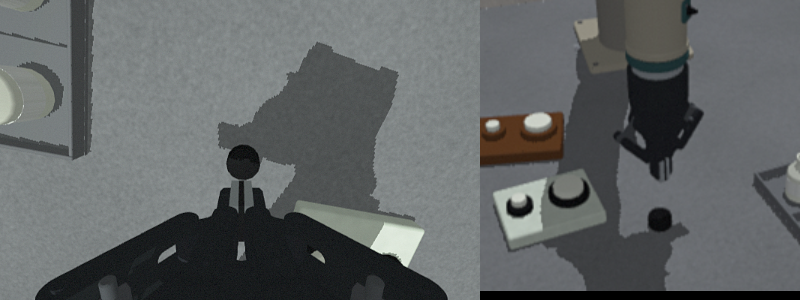

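The cap is at wrist pixel (324,216), directly under and just ahead of the tips, and the scene view shows the tips above it. Its estimated centre is (544,-80.5), so I need 2 mm to the side and 38 mm down.

Emit:
jog_arm:
  series:
    - [[0,0,0],[12,2,0.5],1]
    - [[0,0,0],[18,0,0],1]
    - [[0,0,0],[7,0,0],1]
    - [[0,0,0],[0,0,0],1]
    - [[0,0,0],[0,0,0],1]
    - [[0,0,0],[0,0,0],1]
    - [[0,0,0],[0,0,0],1]
    - [[0,0,0],[0,0,0],1]

```text
clock: 9.35
eef_pos: [543.8, -81.3, 73.6]
tool_rot: [2.801, 1.57, -0.015]
force: [0.7, 0.1, -0.3]
width: 0.2
```

Emit:
jog_arm:
  series:
    - [[0,0,0],[0,0,0],1]
    - [[0,0,0],[0,0,0],1]
    - [[0,0,0],[0,0,0],1]
    - [[0,0,0],[0,0,0],1]
    - [[0,0,0],[0,0,0],1]
    - [[0,0,0],[0,0,0],1]
    - [[0,0,0],[0,0,0],1]
    - [[0,0,0],[0,0,0],1]

```text
clock: 10.35
eef_pos: [543.6, -81.3, 73.3]
tool_rot: [-2.839, 1.571, 0.628]
force: [0.9, 0.1, 0.2]
width: 0.1
```

Emit:
jog_arm:
  series:
    - [[0,0,0],[0,0,0],1]
    - [[0,0,0],[0,0,0],1]
    - [[0,0,0],[0,0,0],1]
    - [[0,0,0],[0,0,0],1]
    - [[0,0,0],[0,0,0],1]
    - [[0,0,0],[0,0,0],1]
    - [[0,0,0],[0,0,0],1]
    - [[0,0,0],[0,0,0],1]

```text
clock: 11.35
eef_pos: [543.7, -81.3, 73.3]
tool_rot: [-2.441, 1.571, 1.027]
force: [0.5, 0.2, 0.1]
width: 0.2
```

```bash
python3 - <<'E'
from h import *
print(tool()[1], go(470,-197,110))
E
```

```text
[543.65028566 -81.28376229  73.33068505] [-36.7  86.1 106.8]
```

Emit:
jog_arm:
  series:
    - [[0,0,0],[0,0,0],1]
    - [[0,0,0],[0,0,0],1]
    - [[0,0,0],[0,0,0],1]
    - [[0,0,0],[0,0,0],1]
    - [[0,0,0],[-15,0,0],1]
    - [[0,0,0],[-22,0,0],1]
    - [[0,0,0],[-10,16,20],1]
    - [[0,0,0],[0,24,30],1]

```text
clock: 12.35
eef_pos: [510.5, -134.8, 122.3]
tool_rot: [2.759, 1.567, -0.054]
force: [0.8, -0.3, -0.9]
width: -0.3
```

Emit:
jog_arm:
  series:
    - [[0,0,0],[0,28,34],1]
    - [[0,0,0],[0,18,23],1]
    - [[0,0,0],[0,0,0],1]
    - [[0,0,0],[0,0,0],1]
    - [[0,0,0],[0,0,0],1]

```text
clock: 12.98
eef_pos: [470.8, -195.8, 120.7]
tool_rot: [-3.124, 1.57, 0.345]
force: [-0.1, 0.8, -0.7]
width: -0.1
```

```bash
python3 - <<'E'
from h import *
import pickle
R,p=tool();print(p)
d=grab("wrist"); s=grab("scene"); pickle.dump((d,s),open("w4.pkl","wb"))
a=cv2.resize(d["img"][100:340,160:480],(480,360)); b=cv2.resize(s["img"][150:290,170:330],(320,280)); 
cv2.imwrite("pics/w4.png",np.hstack([a,cv2.copyMakeBorder(b,0,80,0,0,0)])[:,:,::-1])
E
```

```text
[ 470.80493244 -195.81643007  120.65218135]
```

View pics/w4.png

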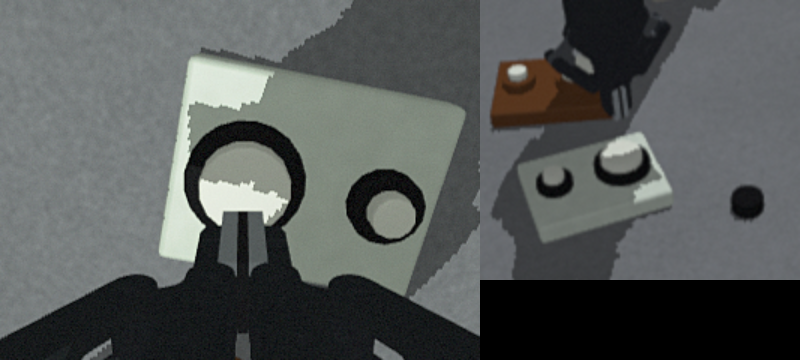

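The large key is under the tips, with its centre at about crop (244,195), wrist pixel (322.7,230). The small key is well to the side at crop (391,213).

```bash
python3 - <<'E'
from h import *
import pickle
d,s=pickle.load(open("w4.pkl","rb"))
print(ray(d,322.7,230,40).round(1),ray(s,170+622/1-480+0 if 0 else 170+(623-480)/2,150+155/2,40).round(1),pt(d,322,220),go(470,-197,59))
E
```

```text
[ 465.4 -199.7   40. ] [ 469.8 -194.8   40. ] [ 474.24916597 -196.09898368   45.50953836] [61.4  0.8  0.8]
```

Emit:
jog_arm:
  series:
    - [[0,0,0],[15,1,2],1]
    - [[0,0,0],[20,0,0],1]
    - [[0,0,0],[12,0,0],1]
    - [[0,0,0],[4,0,0],1]
    - [[0,0,0],[2,0,0],1]
    - [[0,0,0],[0,0,0],1]

```text
clock: 13.82
eef_pos: [467.9, -198.5, 67.6]
tool_rot: [-0.612, 1.57, 2.855]
force: [-1.1, 1.6, 1.7]
width: 0.0
```

Emit:
jog_arm:
  series:
    - [[0,0,0],[1,0,0],1]
    - [[0,0,0],[1,0,0],1]
    - [[0,0,0],[1,0,0],1]
    - [[0,0,0],[0,0,0],1]

```text
clock: 14.32
eef_pos: [468.3, -198.6, 64.4]
tool_rot: [2.463, 1.571, -0.353]
force: [-3.1, 0.4, 3.5]
width: -0.2
```

Emit:
jog_arm:
  series:
    - [[0,0,0],[1,0,0],1]
    - [[0,0,0],[1,0,0],1]
    - [[0,0,0],[1,0,0],1]
    - [[0,0,0],[0,0,0],1]

```text
clock: 14.82
eef_pos: [468.3, -198.6, 62.8]
tool_rot: [2.093, 1.57, -0.722]
force: [-4.4, 2.2, 21.0]
width: -0.3
```

Emit:
jog_arm:
  series:
    - [[0,0,0],[1,0,0],1]
    - [[0,0,0],[1,0,0],1]
    - [[0,0,0],[0,0,0],1]

```text
clock: 15.2
eef_pos: [468.4, -198.7, 62.5]
tool_rot: [2.073, 1.569, -0.742]
force: [-8.1, 3.9, 38.7]
width: -0.3
```

Force followed a soft spring and then went stiff at z ≈ 62.8, which suggests the key has bottomed. I'll back off 1 mm, check it visually, then release.

Emit:
jog_arm:
  series:
    - [[0,0,0],[-1,0,0],1]
    - [[0,0,0],[0,0,0],1]

```text
clock: 15.45
eef_pos: [468.3, -198.7, 62.6]
tool_rot: [2.117, 1.569, -0.699]
force: [-6.0, 3.0, 29.1]
width: -0.1
```

```bash
python3 - <<'E'
from h import *
import pickle
s=read_state();print(s["eef_pos"],s["force"])
d=grab("wrist"); s=grab("scene"); d0,s0=pickle.load(open("w4.pkl","rb")); pickle.dump((d,s),open("w5.pkl","wb"))
a=cv2.resize(d["img"][100:340,160:480],(480,360)); f=lambda q:cv2.resize(q["img"][195:275,180:280],(320,256),interpolation=cv2.INTER_CUBIC)
o=np.vstack([f(s0),f(s)])
cv2.imwrite("pics/w5.png",np.hstack([cv2.copyMakeBorder(a,0,152,0,0,0),o])[:,:,::-1])
E
```

```text
[ 468.3347482  -198.68114419   62.63711915] [-5.97419315  3.04856955 29.11868056]
```

View pics/w5.png

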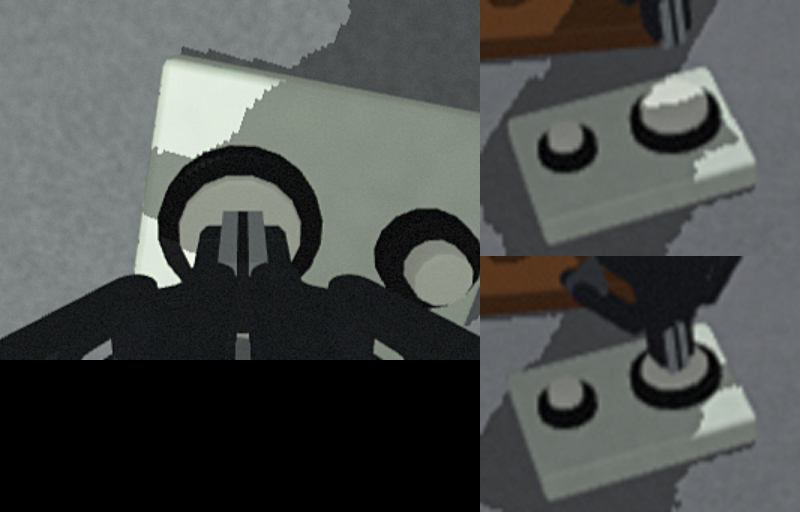

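The tips are centred on the large key and clear of its housing. Compared with the scene view before the press, the key has sunk to flush, and the small key is untouched. Now I release straight up and draw clear.

Emit:
jog_arm:
  series:
    - [[0,0,0],[-3,0,0],1]
    - [[0,0,0],[-10,0,0],1]
    - [[0,0,0],[-25,0,0],1]
    - [[0,0,0],[-40,0,0],1]
    - [[0,0,0],[-40,0,0],1]
    - [[0,0,0],[-15,0,0],1]
    - [[0,0,0],[0,0,0],1]
    - [[0,0,0],[0,0,0],1]

```text
clock: 16.55
eef_pos: [467.6, -198.4, 192.1]
tool_rot: [-0.689, 1.569, 2.778]
force: [-0.8, 0.4, 0.3]
width: -0.3
```

```bash
python3 - <<'E'
from h import *
import pickle
s=read_state();print(s["clock"],s["eef_pos"],s["force"],np.abs(s["qd"]).max())
d=grab("scene"); a=grab("top")
s0=pickle.load(open("d.pkl","rb"))["scene"]
f=lambda q:cv2.resize(q["img"][180:290,170:510],(796,258))
cv2.imwrite("pics/end.png",np.vstack([f(s0),f(d)])[:,:,::-1])
E
```

```text
16.55 [ 467.55519775 -198.38178025  192.10145704] [-0.75470645  0.35937389  0.29289269] 0.010065369006881935
```

View pics/end.png

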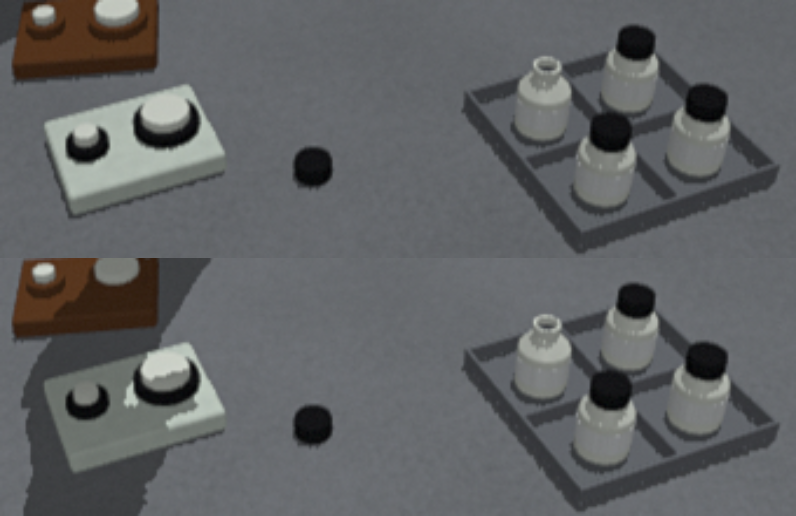

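The before and after views match: bottles and cap have not moved, and the large key is back up.

```bash
python3 -c "
from cell import *
print(finish_job())"
```

```text
the job is handed in; nothing more can be done
None
```

The job is done and handed in at about 16.7 s on the robot's clock; the hand-in gave no verdict.

- **Open bottle:** I pointed the shut fingers down at its mouth from about 30 mm above and held still for about 3 s.
- **Loose cap:** I pointed at it the same way, also from about 30 mm for about 3 s.
- **Large key:** I pressed the white console's large key until it stopped. The force rose gently like a spring and then went stiff at about 39 N, and a picture showed the key level with its housing. I then lifted straight up about 130 mm clear.

**Last checks:** in the scene picture the bottles and cap look unmoved from the start, and the large key is back up. The small key was not touched, and the arm was still with almost no force on it.

**What disagreed:**
- **Position estimates:** the overhead camera differed from the scene and wrist cameras by 5–8 mm in x. I used the wrist and scene values, which agreed to about 1 mm at the bottle mouth, 3 mm at the cap and 5 mm at the key.
- **Key height:** the depth readings put the key top at about 45 mm and the stop came about 3 mm higher than the stated heights imply. I therefore pressed by force, not by height.
- **Press force:** the 39 N was well above the 5 N the key needs and just under the 40 N limit for the arm or gripper body. It was taken by the fingertips.

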